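# Spread a retaining ring with pliers and slide it into the shaft groove

## Task

On the fitting stand, squeeze the pliers' two upright handles together so that the retaining ring is spread open, keep them squeezed while you slide the pliers all the way towards the shaft, then let go so that the ring springs shut in the shaft's groove. Work the ring only with the pliers, not with the gripper, and leave the two vials beside the stand where they are.

Things in the scene. Friction and masses are not known exactly. Their poses are not given: they have to be found in the camera images.
- stand: fixed grey fitting stand on the bench, 246 x 110 mm, flat deck 36 mm high; origin at the centre of its underside; its x axis is the sliding direction, from the pliers' handles to the shaft; z up. Its steel shaft stands 87 mm from the origin along x and rises to 79 mm above the bench: groove 24 mm in diameter and 13 mm high just above the deck, a 42 mm collar over it
- groove (a point): point on the shaft's axis in the groove, 4.5 mm above the deck: where the ring's centre belongs
- ring: loose steel retaining ring with two sprung halves lying flat on the deck, 93 mm long over its tails, 9 mm thick; its x axis points from the tails through the nearly closed mouth (3 mm) towards the shaft. Inner diameter 28 mm, outer 46 mm. The two lugs at the mouth have flat fronts: unspread, it does not go on to the shaft by pushing. Pressing its tails together opens the mouth
- ring_center (a point): centre of the ring's round opening, half-way up its thickness
- ring_left (a joint): opening angle of the ring's left half, rad: 0 shut, about 0.3 to 0.37 when fully spread; it springs shut
- ring_right (a joint): opening angle of the ring's right half, rad, likewise
- carriage (a joint): how far the pliers' aluminium carriage has slid along the stand's x axis, m: 0 to 0.047 (end stop; there the ring's centre lies in the groove). Stays where it is left; friction about 2 N. A face of the carriage pushes the ring's tails
- pliers_a (a joint): closing angle of the pliers (both levers are geared together), rad: 0 open, 0.37 fully squeezed (stop). Springs open. Full squeeze takes about 12 N on each handle; 20 to 40 N is a sure grip
- left_handle (a point): middle of the grip part of the left (stand +y) upright round handle: black, 14 mm in diameter, straddling the stand's middle line with its twin. The handles rise to 104 mm above the bench, this point is at 85 mm, and the levers beneath them reach up to 60 mm above the bench. 66 mm over both handles when open, about 30 mm when squeezed
- right_handle (a point): the same point of the right (stand -y) handle, 52 mm from the left one when open. Closing, both handles also move 6 mm back along the slide relative to the carriage; a hand that stays still while it squeezes draws the carriage about 10 mm forward
- vial_a: capped vial 25 mm in diameter, 56 mm high, a bystander
- vial_b: second such vial, a bystander

How it is judged:
On the way, in this order (a step that is already met when the one before it is completed fails the run):
1. the pliers spread the ring while it is still clear of the shaft (value of joint each of ring_left, ring_right above 0.2 rad and horizontal distance between ring_center and groove above 0.025 m), for 0.1 s.
2. the ring, still spread, is round the shaft (value of joint each of ring_left, ring_right above 0.2 rad and horizontal distance between ring_center and groove below 0.01 m), for 0.1 s.
At the end, for the whole second after the job is handed in: The ring lies flat in the shaft's groove with its centre within 6 mm of the shaft's axis (and within 5 mm of the groove's height), both halves sprung shut (below 0.08 rad), the pliers let go (below 0.12 rad) and the ring at rest (horizontal distance between ring_center and groove below 0.006 m and z of ring_center in the frame of groove between -0.004 and 0.005 m and value of joint each of ring_left, ring_right below 0.08 rad and value of joint pliers_a below 0.12 rad and linear speed of ring below 0.02 m/s); the robot touches nothing.
It fails at once if the gripper touches the ring itself (contact force between the fingers and ring above 1 N).
It fails at once if a vial is knocked out of place (distance of any of vial_a, vial_b from where it was at the start of the episode above 0.03 m).
It also fails if it takes over 32 s, if anything falls off the work surface, if the arm or the gripper's body presses on something with over 40 N, if the wrist force passes 120 N, or if a joint passes its speed limit or range.

## Robot

A 6-joint arm with a two-finger parallel gripper is mounted at the origin on a cart in front of the work surface, level with it; the furniture and walls round the work are solid. World frame = base frame: x ahead of the robot, y to its left, z up, the work surface at z = 0. Lengths are in m, angles in rad, forces in N, time in s.
With the tool pointing down it reaches from about 0.3 to 0.875 m from the base axis. Payload 4.2 kg.
Tool frame: the origin (TCP) lies midway between the tips of the shut fingers; the grasp point (between the pads) lies 19 mm behind it; z points along the fingers, y is the direction in which the jaws open and shut (so a half turn about z gives the same grasp; the last joint's range is limited). The gripper opens to 85 mm and grips with 20 to 120 N. Pads are 22 mm wide; open, the fingers measure 114 mm over their backs; the gripper's body (76 mm by 85 mm) begins 54 mm behind the grasp point. The pads swing forward as they close: fully open they stand 13 mm farther back than shut.
Start: joints at [-1.279, 0.32, 1.565, -0, 1.257, -0.02], TCP at [0.176, -0.547, 0.231] pointing down, gripper open.
Joint ranges: [-3.11, 3.11], [-0.84, 2.01], [0.21, 2.61], [-1.34, 4.49], [0.05, 2.63], [-2.56, 2.56]. Speed limits (rad/s): [2.57, 2.57, 3.14, 3.14, 3.14, 3.14].

## Interface

Orientations are given as [roll, pitch, yaw] about the fixed x, y, z axes, in that order (R = Rz(yaw) Ry(pitch) Rx(roll)).
In Python, from plant import get_obs, read_camera, job_done gives the robot as it stands.
- The arm moves only by the shell command python3 -m pendant 'ROWS'. ROWS is JSON, a list of rows, each a list of 7 numbers: the finger opening in cm, from 0 to 8.54, then the shift along the tool's x, y, z in cm, then the turn, a rotation vector about the tool's x, y, z in rad. In form: [[fingers, tx, ty, tz, ax, ay, az], ...]. A call has 1 to 12 rows; each row shifts and turns the pose as measured when the row begins, along the tool's axes as they then stand; what a row does not reach is not made up. A row lasts 1/12 s, in which the tool goes at most 41.7 mm and 7.16 degrees, less where a joint would pass 70% of its speed; a pose out of reach is approached as far as the arm can. A call is refused whole if a number of a shift passes 4.17 or a number of a turn 0.125, either way. A call with a gripper value outside its range is refused whole. The fingers move at their own pace and stop on an object; the grip force is fixed at half the most. Time passes only in rows, so rows that do not move let the fingers close. It gives the time, the measured TCP pose, the force and the opening at its end, in the units of the state.
- get_obs(): the state, without advancing time (a new reading comes with each control period).
- read_camera(name): name is "scene" or "top"; returns a dict with "frame" (420x560x3 uint8, red, green, blue), "K" (3x3 intrinsics, pixels), "R" (3x3) and "t" (3): a world point X has camera coordinates R X + t. Camera axes: x right, y down, z forward; pixel columns grow to the right and rows downward; lengths in m; the calibration is good to about 2 mm. A picture is of the moment at which its call begins. There is no depth.
- job_done(): hands the job in, once; it reports no verdict.
The state is a dict: "t": time; "joints": joint angles; "dq": joint speeds; "joint_torque": joint torques, N m; "tool_pos": TCP position; "tool_rot": TCP orientation; "wrist_force": force on the tool from outside, world axes, zero at the start; "wrist_torque": the same for the moment, N m; "opening": finger opening in m.
Only numpy, scipy, OpenCV 4.12 (cv2) and the standard library are available. Lean on these libraries where they do the work, as an engineer would, in place of code of your own. Each camera call takes 0.05 s, during which the arm holds its last target. There are 200 camera calls.

## Working session

There is one attempt and no reset: what is moved stays moved. The work goes in short steps, Python scripts to look and compute and a shell command to move; the robot and the scene stay as the last step left them, time stands still between calls to the robot, and variables do not carry over. Pictures are saved under pics/ and viewed, about 8 in all and at most 12, crops included, and the job is handed in when it is done.

```bash
mkdir -p pics
python3 - <<'E'
from plant import *
import cv2,numpy as np,pickle
o=get_obs();print(o['t'],o['tool_pos'],o['tool_rot'],o['opening'])
for n in("scene","top"):
    c=read_camera(n);pickle.dump(c,open(f'{n}0.pkl','wb'));cv2.imwrite(f'pics/{n}0.png',c['frame'][:,:,::-1]);print(n,c['K'].tolist(),c['R'].round(3).tolist(),c['t'].round(3).tolist(),(-c['R'].T@c['t']).round(3))
E
```

```text
0.0 [ 0.17626094 -0.54681103  0.23044901] [-3.13976515e+00 -2.82103519e-05  3.11799461e-01] 0.08520516763534539
scene [[499.61985509096115, 0.0, 280.41124211258017], [0.0, 499.61985509096115, 212.1195886780589], [0.0, 0.0, 1.0]] [[0.89, -0.456, 0.008], [-0.352, -0.696, -0.626], [0.291, 0.554, -0.78]] [-0.541, 0.182, 0.976] [ 0.262 -0.661  0.879]
top [[392.10582953692375, 0.0, 289.5186933190589], [0.0, 392.10582953692375, 212.6434318377201], [0.0, 0.0, 1.0]] [[0.006, -1.0, -0.001], [-0.996, -0.006, -0.088], [0.088, 0.002, -0.996]] [-0.103, 0.561, 0.869] [ 0.483 -0.101  0.914]
```

View pics/top0.png

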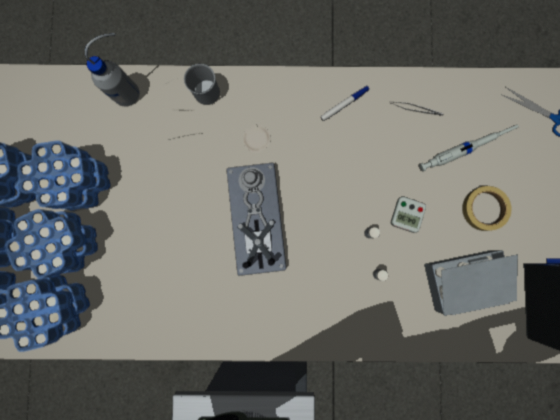

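View pics/scene0.png

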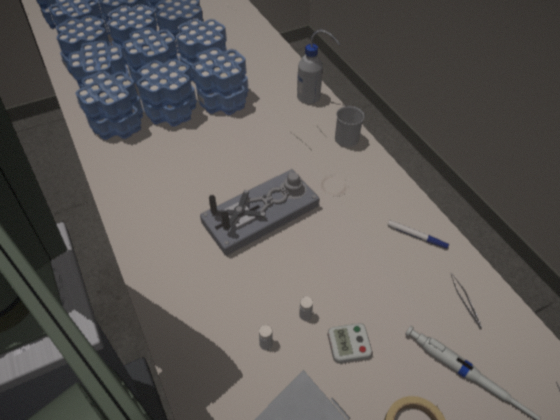

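Top view: the stand runs from about (251,165) to (262,273), with the shaft cap near (250,179) and the handles near (248,264) and (275,260). The vials are at (373,232) and (382,275), well clear. I'll crop and measure next.

```bash
cat > h.py <<'E'
import cv2,numpy as np,pickle
def ray(c,u,v,z):
    C=-c['R'].T@c['t'];d=c['R'].T@np.linalg.inv(c['K'])@np.array([u,v,1.]);return C+d*(z-C[2])/d[2]
def proj(c,X):
    p=c['K']@(c['R']@np.asarray(X,float)+c['t']);return p[:2]/p[2]
E
python3 - <<'E'
from h import *
t=pickle.load(open('top0.pkl','rb'));s=pickle.load(open('scene0.pkl','rb'))
f=t['frame'];g=f.max(2).astype(int)
hsv=cv2.cvtColor(f,cv2.COLOR_RGB2HSV)
a=cv2.resize(f[150:290,210:310],None,fx=4,fy=4,interpolation=cv2.INTER_CUBIC)
b=cv2.resize(s['frame'][160:255,190:330],None,fx=2.85,fy=4*.7125,interpolation=cv2.INTER_CUBIC)
im=np.zeros((560,800,3),np.uint8);im[:,:400]=a;im[:b.shape[0],401:401+b.shape[1]]=b[:,:399]
cv2.imwrite('pics/crop0.png',np.clip(im[:,:,::-1]*1.6,0,255))
# stand: bluish-grey vs beige bench
m=((f[:,:,2].astype(int)-f[:,:,0])>=0).astype(np.uint8);m[:150]=0;m[290:]=0;m[:,:205]=0;m[:,310:]=0
m=cv2.morphologyEx(m,cv2.MORPH_CLOSE,np.ones((9,9)))
cs=max(cv2.findContours(m,0,1)[0],key=cv2.contourArea);r=cv2.minAreaRect(cs);bx=cv2.boxPoints(r);print(r)
P=[ray(t,*p,.036) for p in bx];print(np.round(P,4));print('sides',np.linalg.norm(P[0]-P[1]),np.linalg.norm(P[2]-P[1]))
k=(g<38).astype(np.uint8);k[:225]=0;k[285:]=0;k[:,:230]=0;k[:,295:]=0
n,_,st,ce=cv2.connectedComponentsWithStats(k)
for i in range(1,n):
    if st[i,4]>6: print(st[i],ce[i],ray(t,*ce[i],.095).round(4))
k=(s['frame'].max(2)<38).astype(np.uint8);k[:185]=0;k[245:]=0;k[:,:200]=0;k[:,320:]=0
n,_,st,ce=cv2.connectedComponentsWithStats(k)
for i in range(1,n):
    if st[i,4]>6: print('S',st[i],ce[i],ray(s,*ce[i],.085).round(4))
E
```

```text
((255.8048553466797, 218.743896484375), (108.33334350585938, 49.36289978027344), 83.6598129272461)
[[ 0.662   0.047   0.036 ]
 [ 0.6753 -0.0643  0.036 ]
 [ 0.4327 -0.0932  0.036 ]
 [ 0.42    0.0155  0.036 ]]
sides 0.11214689840617353 0.2442931424837682
[255 225   3   6  13] [256.38461538 227.30769231] [ 0.5239 -0.0305  0.095 ]
[258 254   4  14  35] [259.77142857 259.8       ] [ 0.4564 -0.0385  0.095 ]
[243 257  11  11  56] [248.41071429 262.23214286] [ 0.4513 -0.015   0.095 ]
[269 258   6   7  32] [271.40625 260.875  ] [ 0.4543 -0.0627  0.095 ][ WARN:0@0.065] global loadsave.cpp:1063 imwrite_ Unsupported depth image for selected encoder is fallbacked to CV_8U.
```

View pics/crop0.png

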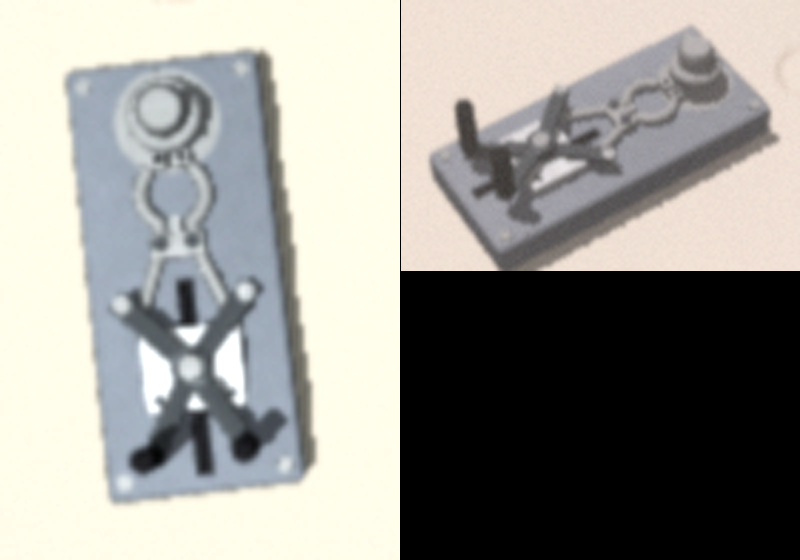

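The crop shows the left handle (black) with its top at crop (141,463) and the right one at (244,449). In the scene crop the mid-grips are at about (467,127) and (501,173). I'll turn these into positions and plan the approach.

Run:
```python
from h import *
t=pickle.load(open('top0.pkl','rb'));s=pickle.load(open('scene0.pkl','rb'))
for n,c,p,z in [('L',t,(210+141/4,150+463/4),.1),('R',t,(210+244/4,150+449/4),.1),('L',s,(190+66/2.85,160+127/2.85),.085),('R',s,(190+100/2.85,160+173/2.85),.085),('Ltop',s,(190+63/2.85,160+102/2.85),.102),('Rtop',s,(190+95/2.85,160+150/2.85),.102),('shaft',t,(210+157/4,150+108/4),.079),('shaftS',s,(190+291/2.85,160+42/2.85),.079)]: print(n,ray(c,*p,z).round(4))
```

```text
L [ 0.4442 -0.0091  0.1   ]
R [ 0.4517 -0.0621  0.1   ]
L [ 0.4436 -0.0164  0.085 ]
R [ 0.4489 -0.0662  0.085 ]
Ltop [ 0.4466 -0.0076  0.102 ]
Rtop [ 0.4498 -0.0586  0.102 ]
shaft [ 0.6331 -0.0123  0.079 ]
shaftS [ 0.631  -0.0107  0.079 ]
```

```bash
python3 -m pendant '[[8.54,0,0,0,0,0,0.0935],[8.54,0,0,0,0,0,0.0935],[8.54,2.3,-3.3,0,0,0,0],[8.54,2.3,-3.3,0,0,0,0],[8.54,2.3,-3.3,0,0,0,0],[8.54,2.3,-3.3,0,0,0,0],[8.54,2.3,-3.3,0,0,0,0],[8.54,2.3,-3.3,0,0,0,0],[8.54,2.3,-3.3,0,0,0,0],[8.54,2.3,-3.3,0,0,0,0],[8.54,2.3,-3.3,0,0,0,0],[8.54,2.3,-3.3,0,0,0,0]]'
```

```text
t: 1.1
tool_pos: [0.3686, -0.1852, 0.2252]
tool_rot: [-3.135, 0.004, 0.099]
wrist_force: [1.6, -0.6, 0.6]
opening: 0.0852
```

```bash
python3 -m pendant '[[8.54,1.9,-2.8,0,0,0,-0.013],[8.54,1.9,-2.8,0,0,0,-0.013],[8.54,1.9,-2.8,0,0,0,0],[8.54,1.9,-2.8,0,0,0,0],[8.54,1.5,-2,0,0,0,0],[8.54,0,0,0,0,0,0],[8.54,0,0,0,0,0,0]]'
python3 - <<'E'
from plant import *
from h import *
print(get_obs()['tool_pos'],get_obs()['tool_rot'],get_obs()['t'])
t=read_camera('top');s=read_camera('scene');pickle.dump((t,s),open('1.pkl','wb'))
a=cv2.resize(t['frame'][150:290,210:310],None,fx=4,fy=4,interpolation=2)
b=cv2.resize(s['frame'][120:260,190:290],None,fx=4,fy=4,interpolation=2)
cv2.imwrite('pics/c1.png',np.clip(np.hstack([a,b])[:,:,::-1]*1.5,0,255).astype(np.uint8))
E
```

```text
t: 1.68
tool_pos: [0.4466, -0.0281, 0.2243]
tool_rot: [-3.132, 0.005, 0.137]
wrist_force: [0.2, 0.9, 0.1]
opening: 0.0852
[ 0.44655025 -0.02813541  0.22430954] [-3.13197616  0.00514314  0.13744138] 1.6833
```

View pics/c1.png

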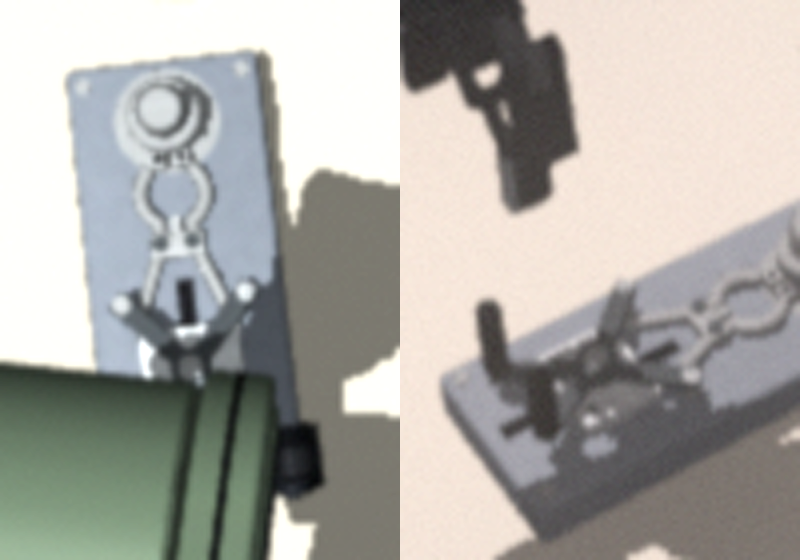

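```bash
python3 -m pendant '[[8.54,0,0.7,0,0,0,0.012],[8.54,0,0,3,0,0,0],[8.54,0,0,3,0,0,0],[8.54,0,0,3,0,0,0],[8.54,0,0,1.5,0,0,0],[8.54,0,0,0,0,0,0],[8.54,0,0,0,0,0,0]]'
python3 - <<'E'
from plant import *
from h import *
s=read_camera('scene');t=read_camera('top')
o=get_obs();print(o['tool_pos'],o['tool_rot'])
for u,v in((211.75,196.25),(225.5,214)):print(ray(s,u,v,.102))
b=cv2.resize(s['frame'][150:250,190:310],None,fx=5,fy=5,interpolation=2)
cv2.imwrite('pics/c2.png',np.clip(b[:,:,::-1]*1.7,0,255).astype(np.uint8))
E
```

```text
t: 2.37
tool_pos: [0.446, -0.0461, 0.118]
tool_rot: [-3.137, -0.0, 0.107]
wrist_force: [-0.3, 0.3, 0.2]
opening: 0.0852
[ 0.44680728 -0.04577514  0.11887436] [-3.13718376e+00 -2.73039241e-03  1.07612545e-01]
[ 0.44550533 -0.00839902  0.102     ]
[ 0.45224181 -0.06377782  0.102     ]
```

View pics/c2.png

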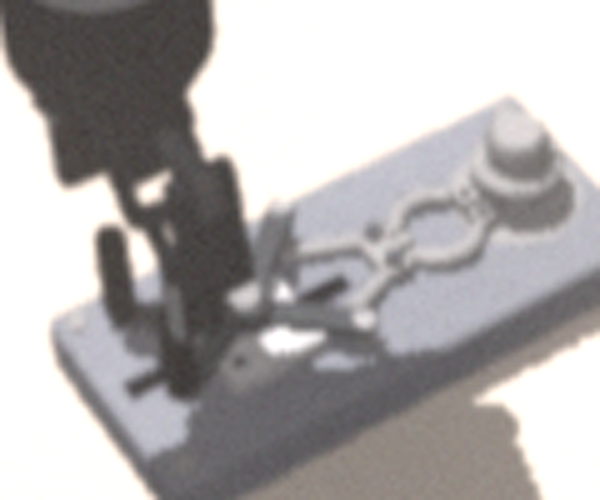

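The scene view shows the fingers still above the handles, but the tool is about 10 mm too far towards −y, with the handle midpoint at (0.4485, −0.036). I'll correct that before going down.

```bash
python3 -m pendant '[[8.54,0.3,-0.8,0,0,0,-0.01],[8.54,0,0,0,0,0,0],[8.54,0,0,0,0,0,0],[8.54,0,0,0,0,0,0]]'
```

```text
t: 2.8
tool_pos: [0.452, -0.0376, 0.1231]
tool_rot: [-3.139, -0.012, 0.117]
wrist_force: [-0.3, 0.4, 0.8]
opening: 0.0856
```

```bash
python3 -m pendant '[[8.54,-0.3,-0.15,1,0,-0.01,0],[8.54,0,0,1,0,0,0],[8.54,0,0,0.5,0,0,0]]'
```

```text
t: 3.05
tool_pos: [0.4505, -0.036, 0.0987]
tool_rot: [-3.141, -0.007, 0.118]
wrist_force: [-0.6, 0.5, -0.6]
opening: 0.0853
```

```bash
python3 -m pendant '[[8.54,-0.15,0,1,0,0,0],[8.54,0,0,1,0,0,0],[8.54,0,0,0.7,0,0,0],[8.54,0,0,0,0,0,0]]'
```

```text
t: 3.38
tool_pos: [0.4475, -0.0355, 0.0682]
tool_rot: [-3.14, -0.002, 0.119]
wrist_force: [-0.1, 0.2, 0.7]
opening: 0.0852
```

```bash
python3 -m pendant '[[1,0,0,0,0,0,0],[1,0,0,0,0,0,0],[1,0,0,0,0,0,0],[1,0,0,0,0,0,0],[1,0,0,0,0,0,0],[1,0,0,0,0,0,0]]'
python3 - <<'E'
from plant import *
from h import *
o=get_obs();print(o['opening'],o['wrist_force'])
s=read_camera('scene');t=read_camera('top')
a=cv2.resize(t['frame'][150:290,210:310],None,fx=4,fy=4,interpolation=2)
b=cv2.resize(s['frame'][120:260,210:330],None,fx=4,fy=4,interpolation=2)[:,:400]
cv2.imwrite('pics/c3.png',np.clip(np.hstack([a,b])[:,:,::-1]*1.5,0,255).astype(np.uint8))
E
```

```text
t: 3.88
tool_pos: [0.4492, -0.0367, 0.0719]
tool_rot: [3.14, -0.006, 0.12]
wrist_force: [1.2, -0.4, -10.2]
opening: 0.0228
0.02276040582699718 [  1.22368964  -0.36797207 -10.23041936]
```

View pics/c3.png

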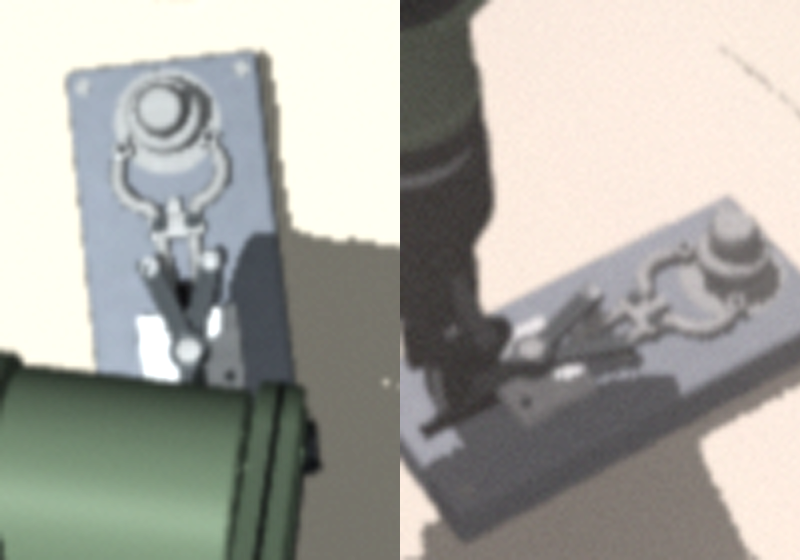

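The ring is spread wide, with its mouth lugs at (122,152) and (212,140). It is still about 35 mm from the shaft, so I'll slide forward gently.

```bash
python3 -m pendant '[[1,0,0,0,0,0,0],[1,0.5,0,0,0,0,0],[1,0.6,0,0,0,0,0],[1,0.6,0,0,0,0,0],[1,0.6,0,0,0,0,0],[1,0.4,0,0,0,0,0]]'; python3 -c "
from plant import *;print(get_obs()['wrist_force'])"
```

```text
t: 4.48
tool_pos: [0.4745, -0.0335, 0.0718]
tool_rot: [3.141, 0.002, 0.12]
wrist_force: [-2.9, -1.2, 3.1]
opening: 0.0228
[-2.86080422 -1.21539861  3.14975254]
```

```bash
python3 -m pendant '[[1,0.4,0,0,0,0,0],[1,0.4,0,0,0,0,0],[1,0.3,0,0,0,0,0]]'; python3 -m pendant '[[1,0.3,0,0,0,0,0],[1,0.3,0,0,0,0,0]]'
```

```text
t: 4.73
tool_pos: [0.4833, -0.0324, 0.0717]
tool_rot: [3.141, 0.012, 0.122]
wrist_force: [-12.2, -4.1, 13.2]
opening: 0.023
t: 4.9
tool_pos: [0.484, -0.0323, 0.0719]
tool_rot: [3.141, 0.025, 0.123]
wrist_force: [-12.0, -3.8, 11.0]
opening: 0.0233
```

```bash
python3 -m pendant '[[1,0.3,0,0,0,0,0],[1,0.3,0,0,0,0,0]]';python3 - <<'E'
from plant import *
from h import *
s=read_camera('scene');t=read_camera('top')
a=cv2.resize(t['frame'][150:290,210:310],None,fx=4,fy=4,interpolation=2)
b=cv2.resize(s['frame'][120:260,230:330],None,fx=4,fy=4,interpolation=2)[:,:400]
cv2.imwrite('pics/c4.png',np.clip(np.hstack([a,b])[:,:,::-1]*1.5,0,255).astype(np.uint8))
E
```

```text
t: 5.07
tool_pos: [0.4847, -0.0322, 0.0719]
tool_rot: [3.142, 0.038, 0.123]
wrist_force: [-9.7, -1.9, 3.7]
opening: 0.0231
```

View pics/c4.png

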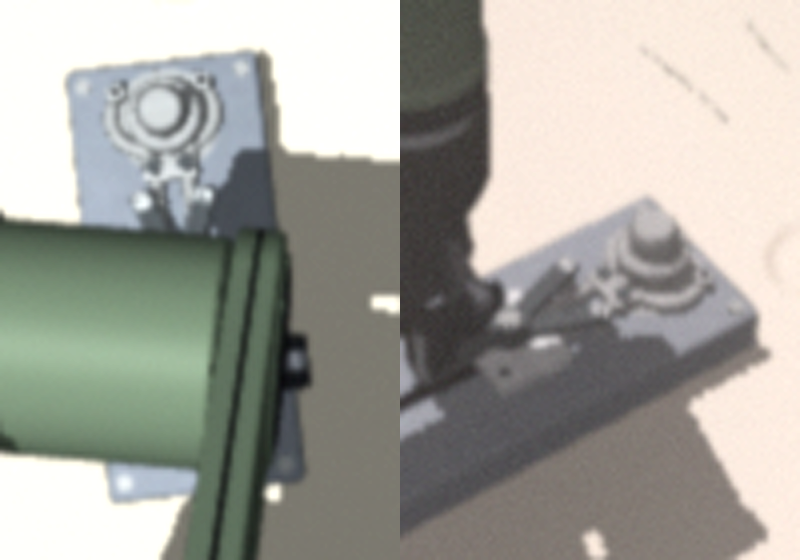

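The spread ring is round the shaft: hinge at (172,165), lugs either side of the collar at (115,90) and (203,82). I'll straighten the slight pitch and push firmly once more to confirm the end stop.

```bash
python3 -m pendant '[[1,0.4,0,0,0,0.03,0],[1,0.7,0,0,0,0.01,0],[1,0.8,0,0,0,0,0]]'
```

```text
t: 5.42
tool_pos: [0.4855, -0.032, 0.0716]
tool_rot: [-3.141, 0.04, 0.128]
wrist_force: [-25.2, -7.6, 24.3]
opening: 0.0233
```

```bash
python3 -m pendant '[[8.54,0.4,0,0,0,0,0],[8.54,0.4,0,0,0,0,0],[8.54,0.3,0,0,0,0,0],[8.54,0,0,0,0,0,0],[8.54,0,0,0,0,0,0],[8.54,0,0,0,0,0,0]]'
```

```text
t: 5.92
tool_pos: [0.4983, -0.0305, 0.0701]
tool_rot: [-3.141, 0.039, 0.128]
wrist_force: [-0.4, 0.1, 1.0]
opening: 0.0852
```

```bash
python3 -m pendant '[[8.54,0,0,-1,0,0,0],[8.54,0,0,-1.5,0,0,0],[8.54,0,0,-2,0,0,0],[8.54,0,0,-3,0,0,0],[8.54,0,0,-3,0,0,0],[8.54,-3,0,-3,0,0,0],[8.54,-4,0,0,0,0,0],[8.54,-3,0,0,0,0,0],[8.54,0,0,0,0,0,0],[8.54,0,0,0,0,0,0]]';python3 - <<'E'
from plant import *
from h import *
s=read_camera('scene');t=read_camera('top')
a=cv2.resize(t['frame'][150:290,210:310],None,fx=4,fy=4,interpolation=2)
b=cv2.resize(s['frame'][120:260,230:330],None,fx=4,fy=4,interpolation=2)[:,:400]
cv2.imwrite('pics/c5.png',np.clip(np.hstack([a,b])[:,:,::-1]*1.5,0,255).astype(np.uint8))
E
```

```text
t: 6.75
tool_pos: [0.4085, -0.0419, 0.222]
tool_rot: [3.14, 0.021, 0.13]
wrist_force: [0.5, 0.8, -0.2]
opening: 0.0854
```

View pics/c5.png

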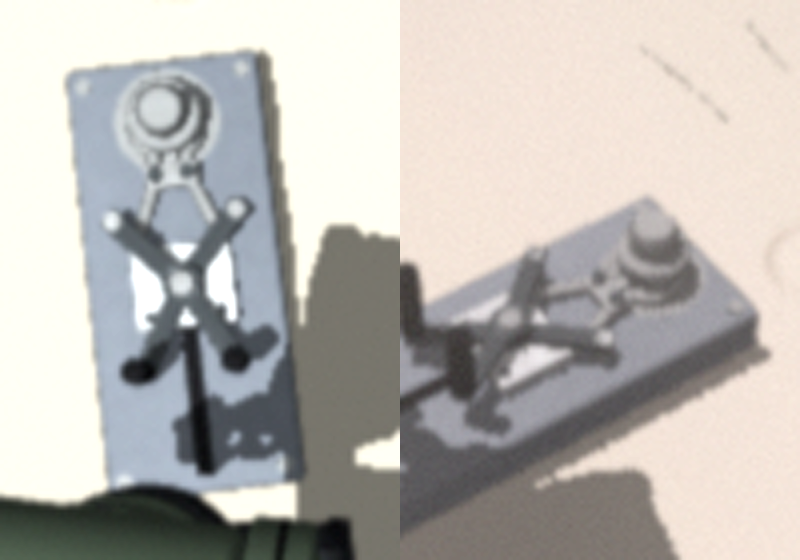

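The pliers are open and the pivot has moved 86 crop px, about 47 mm. The ring is shut, with its hinge dots at (155,172) and (188,170). I'll check the ring's centre against the groove in numbers.

Run:
```python
from plant import *
from h import *
t0=pickle.load(open('top0.pkl','rb'));t=read_camera('top')
S=np.array([.632,-.0115]);print('groove px crop',(proj(t,[*S,.0405])-[210,150])*4)
P=lambda u,v:ray(t,210+u/4,150+v/4,.0405)[:2]
c0=P(175,193);h0=P(176.5,241.5);h1=P(171.5,171)
print('c0',c0,'hinge move mm',np.linalg.norm(h1-h0)*1e3,'centre now',h1+c0-h0,'c0 to groove',np.linalg.norm(S-c0))
a,b=[cv2.resize(x['frame'][160:220,225:285],None,fx=6.5,fy=6.5,interpolation=2) for x in(t0,t)]
cv2.imwrite('pics/c6.png',np.clip(np.hstack([a,b])[:,:,::-1]*1.2,0,255).astype(np.uint8))
```

```text
groove px crop [162.60608445 122.10687332]
c0 [ 0.59181376 -0.01905534] hinge move mm 39.91144151789372 centre now [ 0.63158256 -0.01568401] c0 to groove 0.04089030609597639
```

View pics/c6.png

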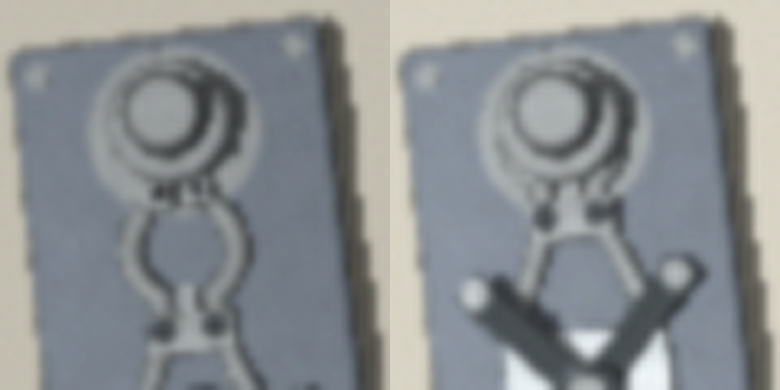

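```bash
python3 -c "
from plant import *
o=get_obs();print(o['t'],o['wrist_force']);print(job_done())"
```

```text
6.9 [-2.02302472 -0.04435734  0.2168454 ]
the job is handed in; nothing more can be done
None
```

The ring is on the shaft and sprung shut, as far as the camera shows. I handed the job in at 6.9 s; no verdict came back.

**What I did:** I squeezed the handles from above, which spread the ring about 35 mm short of the shaft. I slid the pliers forward until the tool stopped advancing under about 25 N. Then I opened the fingers with a slight forward push and lifted clear.

**Last checks:**
- **Pliers and carriage:** the pliers are open, and the carriage has moved about 47 mm, its full travel.
- **Ring:** it looks shut round the shaft. Its centre is about 0.5 mm off the groove in world x, roughly the slide direction. It is about 4 mm off sideways, most of which I take to be pixel-picking error, because a shut ring has only about 2 mm of play in the groove.
- **Disagreement:** the ring moved about 40 mm while the carriage moved 47 mm. That 40 mm matches the roughly 41 mm I measured from the ring to the groove at the start, so the ring probably began a few millimetres ahead of the carriage's pushing face.
- **Robot:** the arm is clear of everything, with the wrist force near zero.
- **Not measured:** I did not re-measure the vials, but the arm stayed well above and away from them. I also had no direct reading of the ring's opening angles or its height; these were judged from the pictures.

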